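# Clamp a sample bottle into the sloping mixer cradle

### The job

Pick up the large square sample bottle that lies on the bench and lay it gently, cap uphill, into the empty sloping cradle: set it down without dropping it, flat between the low lips, with its base against the foot stop. Then fold the cradle's steel clamp bar over the bottle until it is fully down, and let go. Leave the cradle that is already loaded and everything else on the bench as they are.

Things in the scene. Friction and masses are not known exactly. Their poses are not given: they have to be found in the camera images.
- bottle: Large square amber bottle, paper label, white cap, lying on its side; about 0.26 kg. Square body 110 x 52 x 52 mm, then neck and 34 mm cap: 147 mm over all. Origin: centre of the body's lower face as it lies; body from x = -55 (base) to 55 mm, upper face at z = 52 mm. x points along the bottle to the cap, y across, z up. Grip it across y on the square body.
- bottle_cap (a point): Centre of the cap's outer face, 92 mm along x and 26 mm along z from the bottle's origin.
- seat: Aluminium plate of the empty cradle, fixed, sloping up at 30 degrees. Origin on its upper face, on the centre line, at the foot stop's uphill face, 45 mm above the bench. x points uphill along the plate, y level across it (left when facing uphill), z out of the plate. Plate: x = -12 to 155 mm, 90 mm wide. A laid bottle has its origin at x = 55, y = 0, z = 0 mm, its axes along the seat's.
- foot_stop (a point): Middle of the foot stop's top edge, uphill side: seat x = 0, y = 0, z = 35 mm. The stop is 90 mm wide, 10 mm thick. From it two lips, 10 mm high, 5 mm thick and 60 mm apart inside (seat y = 30 to 35 and -30 to -35 mm), run uphill over x = 2 to 114 mm.
- clamp (a joint): Angle of the clamp bar about the seat's x: 0 = fully down (2 mm above a well laid bottle), 1.57 = straight out of the plate, 2.1 = folded back to +y. At angle a the bar points from the hinge line along -y cos(a) + z sin(a) of the seat. Stiff hinge, 0.1 N m: stays where left, 1 to 2 N at the tab moves it. Steel, 8 thick, 22 wide, 135 mm long, the last 36 mm a 34 mm wide tab.
- clamp_pivot (a point): On the hinge line (the bar's mid-thickness), mid-width of the bar: seat x = 85, y = 68, z = 58 mm. Hinge cheeks around it: seat x = 67 to 103, y = 62 to 78 mm, up to z = 64 mm.
- clamp_tab (a point): Middle of the tab's outer face (its upper face when the bar is down), 117 mm from the hinge line.
- keeper (a point): Top of the fixed post over which the closed bar lies: seat x = 85, y = -50, z = 54 mm; the post is 22 x 8 mm.
- cradle: White base carrying the seat, 200 x 120 x 28 mm, fixed; origin under its centre. The seat's origin is at x = -75, z = 45 mm in its frame.
- cradle2: The other cradle, the same in shape, already loaded with an identical bottle under a closed clamp bar; fixed, nothing to do there. Origin under the centre of its 200 x 120 mm base; about 175 mm high over all.
- small_bottle: Bystander: a smaller square bottle lying near the large one, body 66 x 40 x 40 mm, 103 mm over all; origin under the centre of its body, x towards its cap.
- sample1: Bystander: square sample bottle standing upright, 52 x 52 mm, 147 mm tall; origin at the centre of its underside.
- sample2: Bystander: another such upright bottle.
- sample3: Bystander: another such upright bottle.
- beaker: Bystander: open glass beaker, 72 mm across, 85 mm tall; origin at the centre of its underside.
- dish: Bystander: flat round white dish, 60 mm across, 15 mm high; origin at the centre of its underside.
There are look-alikes about, which are no part of the job. Leave any purple or turquoise look-alike of the bottle alone.

How it is judged:
By the outcome, as a careful person would: the job done as asked, in the order asked, and still so for the second after the job is handed in, with the robot touching nothing.
It also fails if it takes over 64 s, if anything falls off the work surface, if the arm or the gripper's body presses on something with over 40 N, if the wrist force passes 120 N, or if a joint passes its speed limit or range.

### The arm

A 6-joint arm with a two-finger parallel gripper is mounted at the origin on the work surface. World frame = base frame: x ahead of the robot, y to its left, z up, the work surface at z = 0. Lengths are in mm, angles in rad, forces in N, time in s.
With the tool pointing down it reaches from about 350 to 975 mm from the base axis. Payload 7.1 kg.
Tool frame: the origin (TCP) lies midway between the tips of the shut fingers; the grasp point (between the pads) lies 19 mm behind it; z points along the fingers, y is the line along which they close (so a half turn about z gives the same grasp; the last joint's range is limited). The gripper opens to 88 mm and grips with 3 to 60 N. Pads are 20 mm wide; open, the fingers measure 115 mm over their backs; the gripper's body (75 mm by 178 mm) begins 61 mm behind the grasp point.
Start: joints at [1.094, 0.423, 1.63, -0, 1.089, -0.019], TCP at [276.202, 560.64, 190.075] pointing down, gripper open.
Joint ranges: [-3, 3], [-0.9, 2.11], [0.09, 2.58], [-1.31, 4.45], [0.11, 2.69], [-2.54, 2.54]. Speed limits (rad/s): [2.39, 2.39, 3.01, 3.14, 3.14, 3.14].

### API

Orientations are given as a rotation vector (axis times angle).
In Python, from workcell import ctrl gives the robot as it stands.
- The arm moves only by the shell command python3 -m pendant 'ROWS'. ROWS is a JSON object of lists of equal length, an entry for each row: "grip": the opening, from -1 (shut) to 1 (fully open); "linear": the shift along the tool's x, y, z in mm, a list of three; "angular": the turn, a rotation vector about the tool's x, y, z in rad, a list of three. In form: {"grip": [grip, ...], "linear": [[tx, ty, tz], ...], "angular": [[ax, ay, az], ...]}. A call has 1 to 12 rows; each row shifts and turns the commanded pose from where the row before left it, along the tool's axes as they then stand; what a row does not reach is not made up. A row lasts 1/12 s, in which the tool goes at most 41.7 mm and 7.16 degrees, less where a joint would pass 70% of its speed; a pose out of reach is approached as far as the arm can. A call with a gripper value outside its range is refused whole. The fingers move at their own pace and stop on an object; the grip force is fixed at half the most. Time passes only in rows, so rows that do not move let the fingers close. It gives the time, the measured TCP pose, the force, the opening and the grip force at its end, in the units of the state.
- ctrl.get_obs(): the state, without advancing time (a new reading comes with each control period).
- ctrl.get_image(name): name is "side" or "top"; returns the picture (384x512x3 uint8, red, green, blue); there is no depth.
- ctrl.camera_params(name): a dict with "vfov" (degrees; the focal length in pixels is half the picture's height over the tangent of half this angle, whatever the lens; pixels are square), "cx", "cy" (the principal point, pixels), "R" (3x3) and "t" (3): a world point X has camera coordinates R X + t. Camera axes: x right, y down, z forward; pixel columns grow to the right and rows downward; lengths in mm; the calibration is good to about 2 mm. A picture is of the moment at which its call begins. camera_params takes no time and is no camera call.
- ctrl.close_job(): hands the job in; it is judged then, once.
The state is a dict: "t": time; "qpos": joint angles; "qvel": joint speeds; "joint_torque": joint torques, N m; "ee_pos": TCP position; "orientation": TCP orientation; "ft_force": force on the tool from outside, world axes, zero at the start; "moment": the same for the moment, N m; "width": finger opening in mm; "grasp_force": force on a finger pad.
Only numpy, scipy, OpenCV 4.12 (cv2) and the standard library are available. Lean on these libraries where they do the work, as an engineer would, in place of code of your own. Each camera call takes 0.05 s, during which the arm holds its last target. There are 200 camera calls.

## Working session

There is one attempt and no reset: what is moved stays moved. The work goes in short steps, Python scripts to look and compute and a shell command to move; the robot and the scene stay as the last step left them, time stands still between calls to the robot, and variables do not carry over. Pictures are saved under pics/ and viewed, at most 10 in all, crops included, and the job is handed in when it is done.

```bash
mkdir -p pics; ls; python3 - <<'E'
from workcell import ctrl
import cv2
for n in("side","top"):
    cv2.imwrite(f"pics/{n}0.png",cv2.resize(ctrl.get_image(n)[:,:,::-1],(800,600),interpolation=cv2.INTER_CUBIC))
    print(n,ctrl.camera_params(n))
print(ctrl.get_obs())
E
```

```text
pics
side {'vfov': 45.025917102155404, 'cx': 255.9726291822774, 'cy': 196.07277374147236, 'R': array([[ 0.69827849, -0.71565955, -0.01544544],
       [-0.49052022, -0.4626695 , -0.73846248],
       [ 0.5213416 ,  0.52322877, -0.67411764]]), 't': array([-403.21428079,  329.48390932, 1182.07044537])}
top {'vfov': 57.293989135594096, 'cx': 254.3928883352209, 'cy': 190.25456430438413, 'R': array([[ 0.02472058, -0.9995754 ,  0.0154245 ],
       [-0.987561  , -0.02681423, -0.15493311],
       [ 0.15528092, -0.01140259, -0.98780454]]), 't': array([ -68.08661307,  517.76207978, 1008.40883187])}
{'t': 0.1, 'qpos': array([ 1.09401739e+00,  4.23760376e-01,  1.63062097e+00,  2.07746200e-05,
        1.08860382e+00, -1.90082143e-02]), 'qvel': array([ 0.00032199, -0.00196432, -0.00319276,  0.00025295, -0.00114616,
        0.00136256]), 'joint_torque': array([-1.77541478e-04, -5.45614564e+01, -2.74324983e+01,  6.45640539e-02,
        1.88196776e-02, -6.89657099e-05]), 'ee_pos': array([275.93857891, 560.16678597, 189.3790854 ]), 'orientation': array([-7.12735568e-01, -3.05930535e+00,  2.11315154e-03]), 'ft_force': array([-0.04315872,  0.45160526,  0.06353893]), 'moment': array([-0.0080853 ,  0.00536306,  0.00410591]), 'grasp_force': 0.0, 'width': 87.9135511965971}
```

View pics/side0.png

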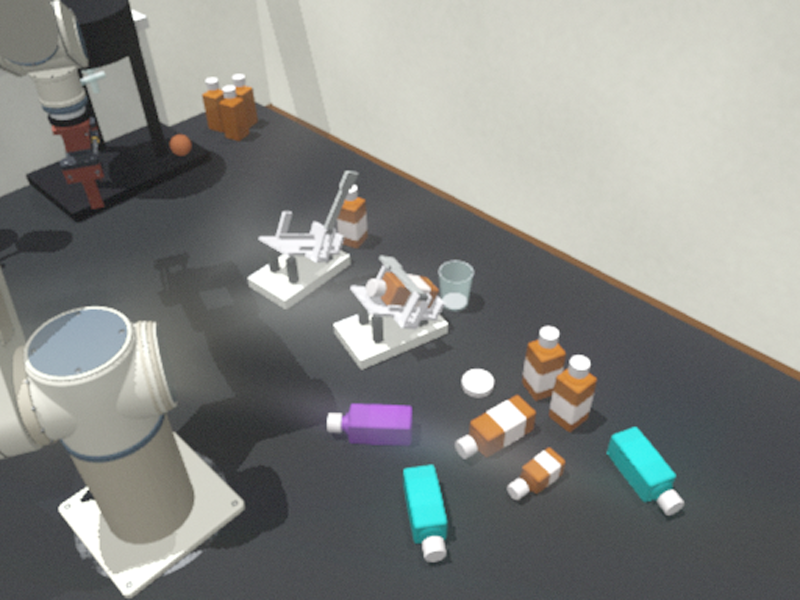

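View pics/top0.png

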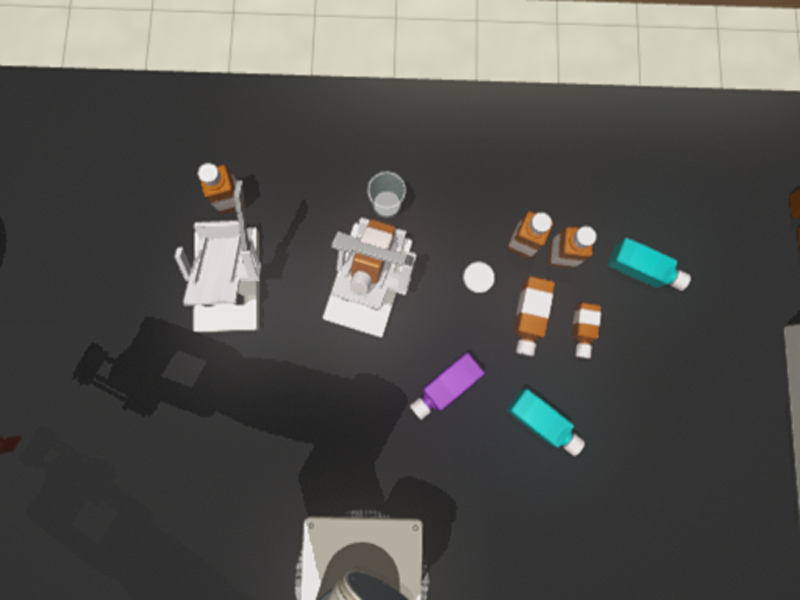

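```bash
python3 - <<'E'
from workcell import ctrl
import cv2,numpy as np
T=ctrl.get_image("top")[:,:,::-1];S=ctrl.get_image("side")[:,:,::-1]
def c(I,x,y):return cv2.resize(I[y:y+120,x:x+80],(400,600),interpolation=cv2.INTER_CUBIC)
cv2.imwrite("pics/cr.png",np.hstack([c(T,105,100),c(S,155,100)]))
cv2.imwrite("pics/bo.png",np.hstack([c(T,315,130),c(S,285,200)]))
E
```

```text
(no output)
```

View pics/cr.png

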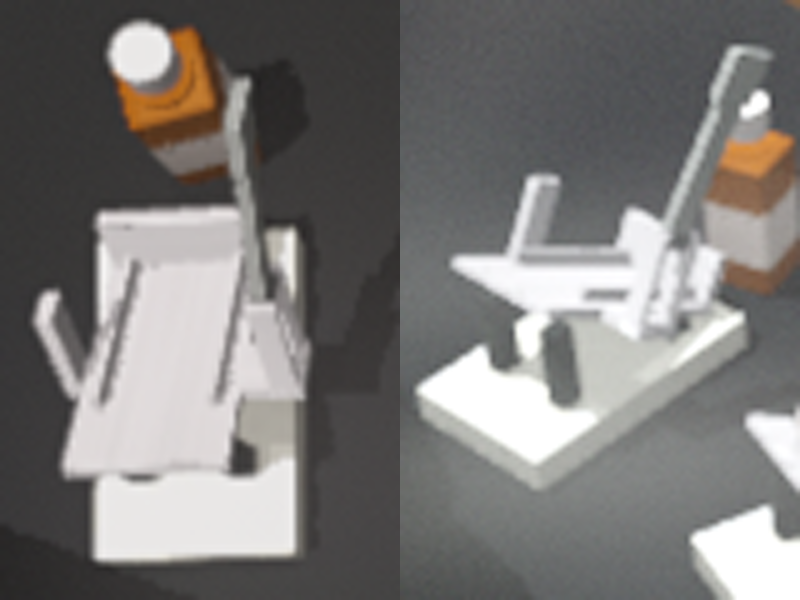

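View pics/bo.png

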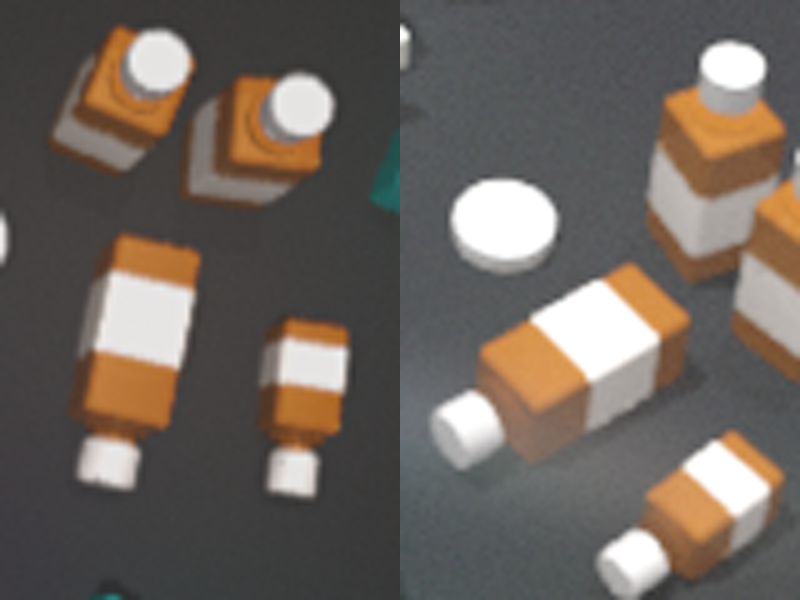

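```bash
cat > h.py <<'E'
from workcell import ctrl
import numpy as np
from scipy.optimize import least_squares
from scipy.spatial.transform import Rotation as R
O=dict(Tc=("top",105,100,0),Sc=("side",155,100,400),Tb=("top",315,130,0),Sb=("side",285,200,400))
P={n:ctrl.camera_params(n) for n in("top","side")}
def proj(n,X):
    p=P[n];c=p["R"]@X+p["t"];f=192/np.tan(np.radians(p["vfov"]/2))
    return np.array([p["cx"],p["cy"]])+f*c[:2]/c[2]
def px(k,u,v):
    n,x,y,o=O[k];return n,np.array([x+(u-o+.5)/5-.5,y+(v+.5)/5-.5])
def pose(q): return lambda X:R.from_euler("z",q[2]).apply(X)+[q[0],q[1],0]
def fit(pts,q0):
    ob=[(px(k,u,v),np.array(X,float)) for k,u,v,X in pts]
    f=lambda q:np.concatenate([proj(n,pose(q)(X))-uv for (n,uv),X in ob])
    s=least_squares(f,q0,x_scale=[100,100,1],loss="soft_l1")
    return s.x,f(s.x).reshape(-1,2).round(1)
c,s_=np.cos(np.pi/6),np.sin(np.pi/6)
def seat(x,y,z): return np.array([-75+x*c-z*s_,y,45+x*s_+z*c])
E
python3 - <<'E'
from h import *
b=[("Sb",540,412,(55,26,52)),("Sb",480,348,(55,-26,52)),("Sb",632,265,(-55,-26,52)),("Sb",688,320,(-55,26,52)),("Sb",535,460,(55,26,0)),
("Tb",118,237,(-55,-26,52)),("Tb",200,250,(-55,26,52)),("Tb",168,430,(55,26,52)),("Sb",450,443,(92,0,26))]
q,r=fit(b,[500,-300,3]);print("bottle",q);print(r.tolist())
k=[("Tc",103,228,seat(0,-45,35)),("Tc",240,222,seat(0,45,35)),("Tc",65,475,seat(155,-45,0)),("Tc",232,468,seat(155,45,0)),
("Tc",95,558,(100,-60,28)),("Tc",298,555,(100,60,28)),("Tc",298,228,(-100,60,28)),
("Sc",540,463,(100,60,28)),("Sc",418,388,(100,-60,28)),("Sc",745,318,(-100,60,28)),("Tc",47,298,seat(85,-50,54)),("Sc",545,180,seat(85,-50,54)),("Tc",103,403,seat(114,-32,10))]
q,r=fit(k,[550,200,3]);print("cradle",q);print(r.tolist())
for a in(1.4,1.57,1.8,2.1):
    X=pose(q)(seat(85,68-135*np.cos(a),58+135*np.sin(a)))
    print(a,X.round(), [(5*(proj(n,X)-[x,y])+[o,0]).round() for n,x,y,o in (O["Tc"],O["Sc"])])
k=[("Tb",158,62,(0,0,147))]
for nm,u,v in(("s1",158,62),("s2",300,105)):
    n,uv=px("Tb",u,v)
    print(nm,least_squares(lambda w:proj(n,np.array([w[0],w[1],147.]))-uv,[500,-300],x_scale=100).x)
n,uv=px("Tc",140,52);print("s3",least_squares(lambda w:proj(n,np.array([w[0],w[1],147.]))-uv,[500,-300],x_scale=100).x)
E
```

```text
bottle [ 508.12420917 -317.09758277    2.94601191]
[[-0.2, 0.1], [-0.6, 0.0], [0.1, -1.4], [1.7, -0.5], [-0.5, 2.4], [-0.4, -0.9], [0.3, 0.3], [0.2, 0.3], [0.0, -0.0]]
cradle [548.34526449 279.1693402    3.21067626]
[[-1.1, -0.1], [2.4, -0.1], [-0.2, -0.6], [-0.5, -0.6], [0.2, 1.1], [0.1, -0.0], [-0.2, 0.5], [-0.1, 0.3], [0.0, 0.3], [0.9, -0.2], [0.4, 2.5], [0.7, 0.0], [-1.3, -0.2]]
1.4 [648. 241. 253.] [array([154., 107.]), array([706.,  30.])]
1.57 [651. 218. 255.] [array([200., 102.]), array([732.,  39.])]
1.8 [651. 187. 252.] [array([265., 105.]), array([767.,  61.])]
2.1 [646. 149. 239.] [array([348., 126.]), array([804., 105.])]
s1 [ 643.81987136 -302.52530698]
s2 [ 621.69138911 -380.34096303]
s3 [717.98881818 288.66928897]
```

```bash
python3 - <<'E'
from h import *
k=[("Tc",103,228,seat(0,-45,35)),("Tc",65,475,seat(155,-45,0)),("Tc",232,468,seat(155,45,0)),
("Tc",95,558,(100,-60,28)),("Tc",298,555,(100,60,28)),("Tc",298,228,(-100,60,28)),
("Sc",540,463,(100,60,28)),("Sc",418,388,(100,-60,28)),("Sc",745,318,(-100,60,28)),("Sc",545,180,seat(85,-50,54)),("Tc",103,403,seat(114,-32,10)),("Tc",220,400,seat(114,32,10))]
q,r=fit(k,[550,200,3]);print("cradle",q,r.tolist())
d=least_squares(lambda a:np.concatenate([proj(px(*p)[0],pose(q)(seat(85,68-135*np.cos(a[0]),58+135*np.sin(a[0]))))-px(*p)[1] for p in(("Tc",240,85),("Sc",750,50))]),[1.7]);print(d.x,d.fun)
E
cat >> h.py <<'E'
BQ=np.array([508.1,-317.1,2.946]); CQ=np.array([548.3,279.2,3.21])
def rb(lean,q=BQ): # tool along -z of the bottle, leaned about y (deg)
    return R.from_euler("z",q[2])*R.from_rotvec([np.pi,0,0])*R.from_rotvec([0,np.radians(lean),0])
def W(x,y,z): return pose(CQ)(seat(x,y,z))
def go(X,Rt):
    o=ctrl.get_obs();Rc=R.from_rotvec(o["orientation"])
    print("turn",(Rc.inv()*Rt).as_rotvec().round(3),"shift after turn",Rt.inv().apply(np.array(X)-o["ee_pos"]).round(1),"target",np.round(X,1))
E
python3 - <<'E'
from h import *
go(W(85,50,150)*[1,1,0]+[0,0,300],rb(0,CQ)); go(W(85,50,150),rb(0,CQ)); print(W(85,78,168),W(85,127,150))
E
```

```text
cradle [547.84970221 278.01955434   3.20578764] [[-0.5, -0.0], [0.1, -0.5], [-0.2, -0.3], [0.4, 1.2], [0.3, 0.3], [0.3, 0.8], [-0.2, 0.6], [0.1, 0.4], [1.1, 0.1], [0.9, 0.2], [-1.0, -0.1], [-1.2, -0.3]]
[1.68190304] [-0.60714427  4.15096514  0.45693101  0.4413529 ]
turn [-0.001 -0.    -0.526] shift after turn [-328.8 -349.1 -110.4] target [627.9 234.5 300. ]
turn [-0.001 -0.    -0.526] shift after turn [-328.8 -349.1  -27.8] target [627.9 234.5 217.4]
[638.81974208 207.21903286 232.99226784] [633.19013821 157.71845145 217.40381057]
```

```bash
sed -i 's/CQ=np.array.*/CQ=np.array([547.9,278.2,3.206])/' h.py
python3 -m pendant '{"grip":[-1,-1,-1,-1,-1,-1],"linear":[[0,0,-18],[0,0,-18],[0,0,-18],[0,0,-18],[0,0,-18],[0,0,-20]],"angular":[[0,0,-0.088],[0,0,-0.088],[0,0,-0.088],[0,0,-0.088],[0,0,-0.088],[0,0,-0.088]]}'
python3 -m pendant '{"grip":[-1,-1,-1,-1,-1,-1,-1,-1,-1,-1,-1,-1],"linear":[[-28,-28,0],[-28,-28,0],[-28,-28,0],[-28,-28,0],[-28,-28,0],[-28,-28,0],[-28,-28,0],[-28,-28,0],[-28,-28,0],[-28,-28,0],[-28,-28,0],[-20,-20,0]],"angular":[[0,0,0],[0,0,0],[0,0,0],[0,0,0],[0,0,0],[0,0,0],[0,0,0],[0,0,0],[0,0,0],[0,0,0],[0,0,0],[0,0,0]]}'
python3 - <<'E'
from h import *
go(W(85,50,150),rb(0,CQ))
E
```

```text
t: 0.7
ee_pos: [276.0, 560.2, 300.3]
orientation: [0.117, -3.139, 0.002]
ft_force: [0.1, 0.2, 0.2]
width: 51.3
grasp_force: 0.0
t: 1.7
ee_pos: [628.4, 253.8, 299.8]
orientation: [-0.108, 3.14, -0.001]
ft_force: [-0.6, 0.0, -0.2]
width: 0.7
grasp_force: 0.0
turn [-0.001  0.     0.004] shift after turn [  2.4 -20.5  82.3] target [627.3 233.2 217.4]
```

```bash

python3 -m pendant '{"grip":[-1,-1,-1,-1,-1,-1,-1,-1,-1,-1,-1,-1],"linear":[[0,0,28],[0,0,28],[0,0,26],[0,-12,0],[0,-10,0],[0,-8,0],[0,-8,0],[0,-8,0],[0,-6,0],[0,-6,0],[0,-6,0],[0,0,0]],"angular":[[0,0,0],[0,0,0],[0,0,0],[0,0,0],[0,0,0],[0,0,0],[0,0,0],[0,0,0],[0,0,0],[0,0,0],[0,0,0],[0,0,0]]}'
python3 -m pendant '{"grip":[-1,-1,-1],"linear":[[0,-3,0],[0,-2,0],[0,0,0]],"angular":[[0,0,0],[0,0,0],[0,0,0]]}'
python3 - <<'E'
from h import *
import cv2
T=ctrl.get_image("top")[:,:,::-1];S=ctrl.get_image("side")[:,:,::-1]
def c(I,x,y):return cv2.resize(I[y:y+120,x:x+80],(400,600),interpolation=cv2.INTER_CUBIC)
cv2.imwrite("pics/bar.png",np.hstack([c(T,105,100),c(S,155,80)]))
E
```

```text
t: 2.7
ee_pos: [631.1, 191.5, 218.4]
orientation: [-0.109, 3.139, -0.0]
ft_force: [-0.8, -0.0, 0.3]
width: 0.4
grasp_force: 0.0
t: 2.95
ee_pos: [631.2, 187.5, 218.0]
orientation: [0.11, -3.14, 0.0]
ft_force: [0.1, -0.6, -0.0]
width: 0.8
grasp_force: 0.0
```

View pics/bar.png

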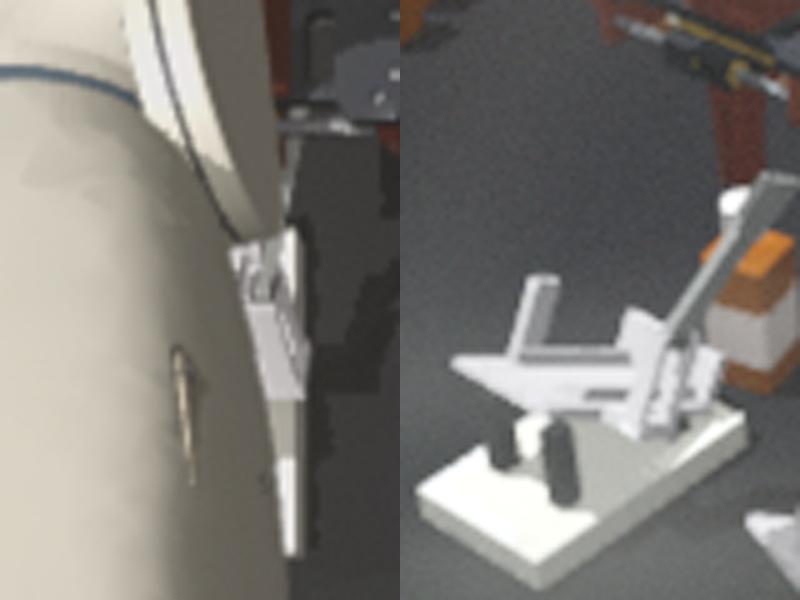

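```bash

python3 -m pendant '{"grip":[-1,-1,-1,-1,-1],"linear":[[0,-4,0],[0,-3,0],[0,-2,0],[0,-1,0],[0,0,0]],"angular":[[0,0,0],[0,0,0],[0,0,0],[0,0,0],[0,0,0]]}'
python3 - <<'E'
from h import *
import cv2
S=ctrl.get_image("side")[:,:,::-1]
cv2.imwrite("pics/bar2.png",cv2.resize(S[80:200,155:255],(500,600),interpolation=cv2.INTER_CUBIC))
E
```

```text
t: 3.47
ee_pos: [632.0, 177.3, 218.1]
orientation: [0.11, -3.14, 0.0]
ft_force: [-0.3, 0.5, 0.0]
width: 0.4
grasp_force: 0.1
```

View pics/bar2.png

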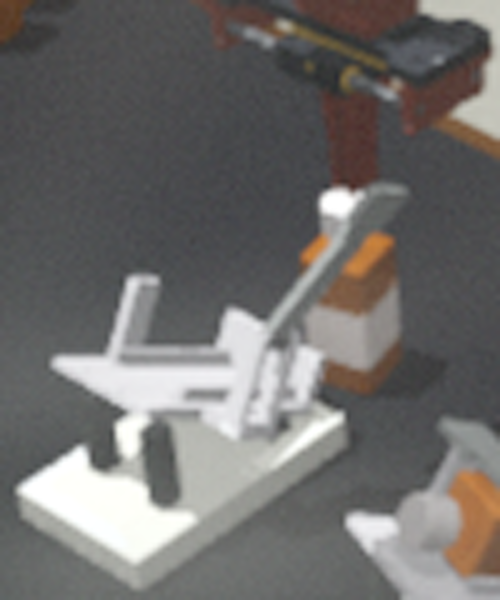

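```bash

python3 -m pendant '{"grip":[-1,-1,-1,-1,-1,-1,-1,-1],"linear":[[0,-3,0],[0,-2,0],[0,0,0],[0,6,0],[0,0,-25],[0,0,-30],[0,0,-30],[0,0,-25]],"angular":[[0,0,0],[0,0,0],[0,0,0],[0,0,0],[0,0,0],[0,0,0],[0,0,0],[0,0,0]]}'
python3 - <<'E'
from h import *
X=pose(BQ)(np.array([-38,0,19.]))
go(X+[0,0,160],rb(-10));go(X,rb(-10))
E
```

```text
t: 4.18
ee_pos: [632.1, 179.2, 330.2]
orientation: [-0.111, 3.138, 0.0]
ft_force: [1.2, 0.3, -0.2]
width: 0.2
grasp_force: 0.0
turn [ 0.024 -0.172  0.265] shift after turn [  13.7 -510.9  151.1] target [ 545.4 -324.5  179. ]
turn [ 0.024 -0.172  0.265] shift after turn [  41.4 -510.9  308.7] target [ 545.4 -324.5   19. ]
```

```bash

python3 -m pendant '{"grip":[-1,-1,-1,0.7,0.7,0.7,0.7,0.7,0.7,0.7,0.7,0.7],"linear":[[0,0,0],[0,0,0],[0,0,0],[1,-39,0],[1,-39,0],[1,-39,0],[1,-39,0],[1,-39,0],[1,-39,0],[1,-39,0],[1,-39,0],[1,-39,0]],"angular":[[0.008,-0.0573,0.0883],[0.008,-0.0573,0.0883],[0.008,-0.0573,0.0883],[0,0,0],[0,0,0],[0,0,0],[0,0,0],[0,0,0],[0,0,0],[0,0,0],[0,0,0],[0,0,0]]}'
python3 -m pendant '{"grip":[0.7,0.7,0.7,0.7,0.7,0.7,0.7,0.7,0.7,0.7],"linear":[[1,-39,0],[1,-39,0],[1,-39,0],[0,-39,10],[0,-4,30],[0,0,30],[0,0,30],[0,0,30],[0,0,20],[0,0,0]],"angular":[[0,0,0],[0,0,0],[0,0,0],[0,0,0],[0,0,0],[0,0,0],[0,0,0],[0,0,0],[0,0,0],[0,0,0]]}'
python3 - <<'E'
from h import *
X=pose(BQ)(np.array([-38,0,19.]))
go(X+[0,0,80],rb(-10));go(X,rb(-10))
E
```

```text
t: 5.18
ee_pos: [554.5, -165.3, 327.3]
orientation: [0.289, 2.955, -0.027]
ft_force: [1.2, -0.7, 0.2]
width: 56.9
grasp_force: 0.0
t: 6.02
ee_pos: [544.5, -323.7, 174.0]
orientation: [0.29, 2.962, -0.021]
ft_force: [-0.9, 0.5, 0.1]
width: 74.3
grasp_force: 0.0
turn [ 0.002 -0.008  0.   ] shift after turn [12.  -0.6 74.1] target [ 545.4 -324.5   99. ]
turn [ 0.002 -0.008  0.   ] shift after turn [ 25.9  -0.6 152.8] target [ 545.4 -324.5   19. ]
```

```bash

python3 -m pendant '{"grip":[0.7,0.7,0.7,0.7,0.7,0.7,0.7,0.7,-1,-1,-1,-1],"linear":[[4,0,24],[4,0,24],[4,0,24],[4,0,24],[4,-0.6,24],[3,0,16],[2,0,10],[1,0,7],[0,0,0],[0,0,0],[0,0,0],[0,0,0]],"angular":[[0,-0.008,0],[0,0,0],[0,0,0],[0,0,0],[0,0,0],[0,0,0],[0,0,0],[0,0,0],[0,0,0],[0,0,0],[0,0,0],[0,0,0]]}'
python3 -m pendant '{"grip":[-1,-1,-1,-1,-1],"linear":[[0,0,0],[0,0,0],[0,0,0],[0,0,0],[0,0,0]],"angular":[[0,0,0],[0,0,0],[0,0,0],[0,0,0],[0,0,0]]}'
```

```text
t: 7.02
ee_pos: [548.8, -327.1, 24.9]
orientation: [0.289, 2.945, -0.029]
ft_force: [-0.7, 0.4, 0.8]
width: 51.5
grasp_force: 0.0
t: 7.43
ee_pos: [547.9, -326.6, 23.7]
orientation: [0.289, 2.947, -0.028]
ft_force: [-0.4, -0.7, 0.7]
width: 18.5
grasp_force: 0.0
```

```bash
python3 - <<'E'
from h import *
import cv2
T=ctrl.get_image("top")[:,:,::-1];S=ctrl.get_image("side")[:,:,::-1]
def c(I,x,y):return cv2.resize(I[y:y+120,x:x+80],(400,600),interpolation=cv2.INTER_CUBIC)
cv2.imwrite("pics/miss.png",np.hstack([c(T,315,130),c(S,285,200)]))
print(ctrl.get_obs()["width"])
E
```

```text
10.224975259301901
```

View pics/miss.png

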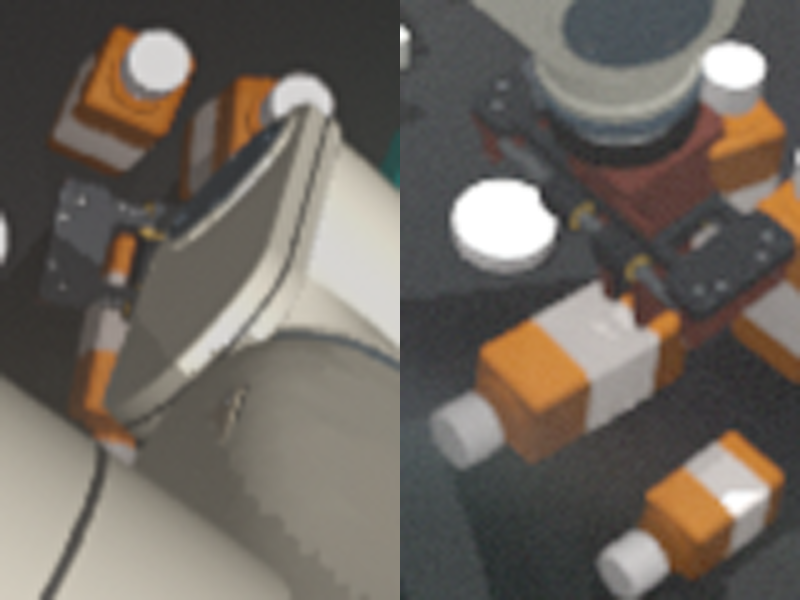

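```bash
python3 - <<'E'
from h import *
o=ctrl.get_obs();Rc=R.from_rotvec(o["orientation"])
print(o["ee_pos"],o["width"],o["grasp_force"],Rc.as_matrix().round(2).tolist())
for d in(0,-19,-80):
  for n in("Tb","Sb"):
    c_,x,y,off=O[n];print(d,n,(5*(proj(c_,o["ee_pos"]+Rc.apply([0,0,d]))-[x,y])+[off,0]).round())
for X in [(-55,26,52),(-55,-26,52),(-55,0,0),(-38,26,52),(-38,-26,52)]:
  print(X,[(5*(proj(O[n][0],pose(BQ)(np.array(X,float)))-O[n][1:3])+[O[n][3],0]).round().tolist() for n in("Tb","Sb")])
E
```

```text
[ 547.93388236 -326.58762883   23.58780292] 10.224975259301901 0.0 [[-0.96, 0.19, 0.18], [0.19, 0.98, -0.04], [-0.18, -0.0, -0.98]]
0 Tb [143. 271.]
0 Sb [640. 332.]
-19 Tb [150. 272.]
-19 Sb [638. 313.]
-80 Tb [175. 272.]
-80 Sb [633. 249.]
(-55, 26, 52) [[200.0, 249.0], [695.0, 316.0]]
(-55, -26, 52) [[114.0, 230.0], [630.0, 256.0]]
(-55, 0, 0) [[134.0, 256.0], [653.0, 345.0]]
(-38, 26, 52) [[195.0, 277.0], [671.0, 330.0]]
(-38, -26, 52) [[109.0, 258.0], [607.0, 269.0]]
```

```bash
python3 - <<'E'
from h import *
import cv2
S=ctrl.get_image("side")[:,:,::-1];T=ctrl.get_image("top")[:,:,::-1]
cv2.imwrite("pics/z.png",np.hstack([cv2.resize(S[235:285,305:355],(600,600),interpolation=cv2.INTER_CUBIC),cv2.resize(T[165:225,325:345],(200,600),interpolation=cv2.INTER_CUBIC)]))
o=ctrl.get_obs();print(o["width"],o["grasp_force"],o["ft_force"],o["t"])
E
```

```text
2.2047834675020828 0.0 [-0.09314186  0.52442572 -1.2225452 ] 7.6333
```

View pics/z.png

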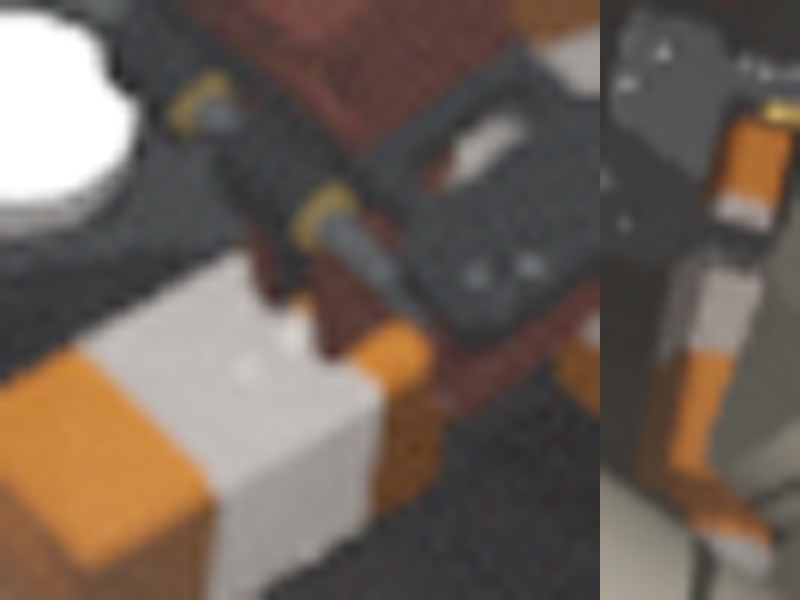

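```bash
python3 - <<'E'
from h import *
f=lambda X:(5*(proj("side",np.array(X))-[155,80])).round()
for z in(218,230,240,250,260):print(z,f([632,177.3,z]))
print("bar",[(z:=0) or f([631.2,187.5,zz]) for zz in(218,240,250)])
Rc=R.from_rotvec(ctrl.get_obs()["orientation"]);e=ctrl.get_obs()["ee_pos"]
for d in(0,-10,-20,-30,-40):print(d,(12*(proj("side",e+Rc.apply([0,0,d]))-[305,235])).round())
E
```

```text
218 [358. 225.]
230 [357. 209.]
240 [356. 195.]
250 [355. 182.]
260 [354. 168.]
bar [array([346., 219.]), array([344., 190.]), array([343., 176.])]
0 [335. 377.]
-10 [333. 353.]
-20 [331. 329.]
-30 [329. 304.]
-40 [327. 280.]
```

```bash

python3 -m pendant '{"grip":[0.7,0.7,0.7,0.7,0.7,0.7,0.7,0.7,0.7,0.7,0.7,0.7],"linear":[[-4,0,-23],[-4,0,-23],[-4,0,-23],[0,0,0],[0,0,0],[0,0,0],[0,0,0],[0,0,0],[0,0,0],[0,0,0],[0,0,0],[0,0,0]],"angular":[[0,0,0],[0,0,0],[0,0,0],[0,0,0],[0,0,0],[0,0,0],[0,0,0],[0,0,0],[0,0,0],[0,0,0],[0,0,0],[0,0,0]]}'
python3 - <<'E'
from h import *
import cv2
S=ctrl.get_image("side")[:,:,::-1]
A=cv2.resize(S[190:290,285:365],(480,600),interpolation=cv2.INTER_CUBIC)
B=cv2.resize(S[90:180,180:235],(320,524),interpolation=cv2.INTER_CUBIC)
B=np.vstack([B,np.zeros((76,320,3),np.uint8)])
cv2.imwrite("pics/g.png",np.hstack([A,B]))
o=ctrl.get_obs();Rc=R.from_rotvec(o["orientation"]);e=o["ee_pos"];w=o["width"];print(e,w)
for d in(0,-19,-28,-40,-80):print(d,[(6*(proj("side",e+Rc.apply([0,s,d]))-[285,190])).round().tolist() for s in(w/2,0,-w/2)])
for a in(1.9,2.0,2.1):print(a,(320/55*(proj("side",W(85,68-135*np.cos(a),58+135*np.sin(a)))-[180,90])).round())
E
```

```text
t: 8.63
ee_pos: [547.2, -326.3, 93.3]
orientation: [0.289, 2.948, -0.027]
ft_force: [0.1, 0.0, -0.2]
width: 74.1
grasp_force: 0.0
[ 547.30292598 -326.36480567   93.43651   ] 74.56202014758911
0 [[246.0, 308.0], [301.0, 359.0], [359.0, 412.0]]
-19 [[244.0, 283.0], [300.0, 334.0], [358.0, 387.0]]
-28 [[243.0, 271.0], [299.0, 322.0], [357.0, 375.0]]
-40 [[241.0, 255.0], [298.0, 306.0], [357.0, 359.0]]
-80 [[236.0, 199.0], [294.0, 251.0], [354.0, 304.0]]
1.9 [297. 146.]
2.0 [312. 163.]
2.1 [325. 182.]
```

View pics/g.png

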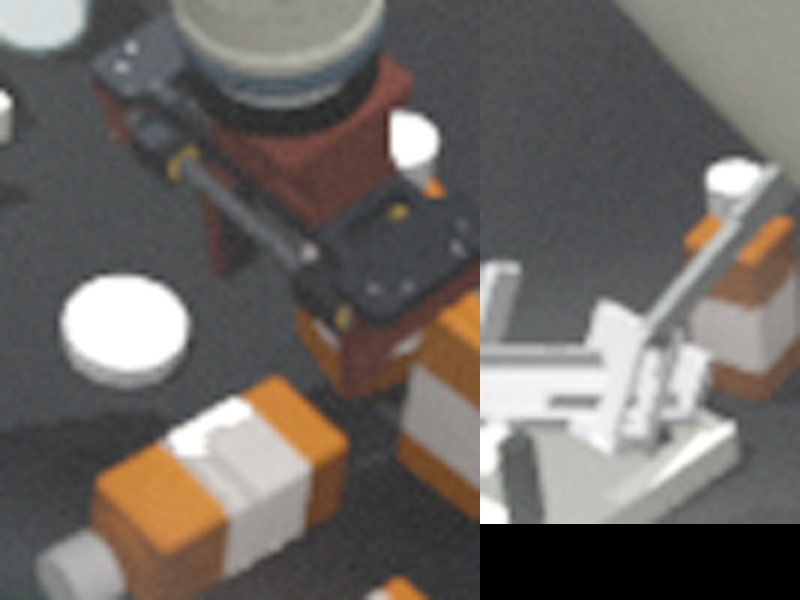

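```bash

python3 -m pendant '{"grip":[1,1,1,1,1,1],"linear":[[4,0,22],[4,0,22],[3,0,18],[2,0,10],[1,0,6],[0,0,0]],"angular":[[0,0,0],[0,0,0],[0,0,0],[0,0,0],[0,0,0],[0,0,0]]}'
python3 -m pendant '{"grip":[1,1,1],"linear":[[1,0,5],[0,0,3],[0,0,0]],"angular":[[0,0,0],[0,0,0],[0,0,0]]}'
```

```text
t: 9.18
ee_pos: [547.0, -326.1, 13.2]
orientation: [0.289, 2.949, -0.026]
ft_force: [0.6, 0.1, 0.1]
width: 87.7
grasp_force: 0.0
t: 9.43
ee_pos: [548.3, -326.8, 6.5]
orientation: [0.289, 2.947, -0.028]
ft_force: [-0.3, -0.6, -0.2]
width: 87.8
grasp_force: 0.0
```

```bash

python3 -m pendant '{"grip":[1,1,1,1],"linear":[[0.5,0,3],[0.5,0,3],[0,0,2],[0,0,0]],"angular":[[0,0,0],[0,0,0],[0,0,0],[0,0,0]]}'
python3 -m pendant '{"grip":[1,1,1],"linear":[[1,0,4],[0,0,2],[0,0,0]],"angular":[[0,0,0],[0,0,0],[0,0,0]]}'
```

```text
t: 9.77
ee_pos: [548.3, -326.6, -2.1]
orientation: [0.289, 2.948, -0.027]
ft_force: [-1.0, 0.4, -0.3]
width: 87.8
grasp_force: 0.0
t: 10.02
ee_pos: [548.3, -326.5, -8.4]
orientation: [0.289, 2.948, -0.027]
ft_force: [0.3, 0.6, 0.3]
width: 87.6
grasp_force: 0.0
```

```bash

python3 -m pendant '{"grip":[1,1,1,1],"linear":[[1,0,4],[0.5,0,4],[0.5,0,2],[0,0,0]],"angular":[[0,0,0],[0,0,0],[0,0,0],[0,0,0]]}'
for i in 1; do python3 -m pendant '{"grip":[1,1],"linear":[[0.4,0,2],[0,0,0]],"angular":[[0,0,0],[0,0,0]]}'; done
python3 -m pendant '{"grip":[1,1],"linear":[[0.4,0,2],[0,0,0]],"angular":[[0,0,0],[0,0,0]]}'
python3 -m pendant '{"grip":[1,1],"linear":[[0.4,0,2],[0,0,0]],"angular":[[0,0,0],[0,0,0]]}'
```

```text
t: 10.35
ee_pos: [548.0, -326.5, -18.7]
orientation: [0.289, 2.948, -0.027]
ft_force: [-0.3, -0.5, 0.6]
width: 87.7
grasp_force: 0.0
t: 10.52
ee_pos: [548.3, -326.7, -20.3]
orientation: [0.289, 2.947, -0.028]
ft_force: [-0.8, 0.1, -0.2]
width: 87.8
grasp_force: 0.0
t: 10.68
ee_pos: [548.2, -326.7, -22.3]
orientation: [0.289, 2.947, -0.028]
ft_force: [0.2, 0.5, -0.1]
width: 87.7
grasp_force: 0.0
t: 10.85
ee_pos: [548.2, -326.6, -24.3]
orientation: [0.289, 2.947, -0.028]
ft_force: [-0.2, 0.4, -0.1]
width: 87.8
grasp_force: 0.0
```

```bash

python3 -m pendant '{"grip":[1,1],"linear":[[0.3,0,2],[0,0,0]],"angular":[[0,0,0],[0,0,0]]}' | sed -n '2p;4p'
python3 -m pendant '{"grip":[1,1],"linear":[[0.3,0,1.5],[0,0,0]],"angular":[[0,0,0],[0,0,0]]}' | sed -n '2p;4p'
python3 -m pendant '{"grip":[1,1],"linear":[[0.3,0,1.5],[0,0,0]],"angular":[[0,0,0],[0,0,0]]}' | sed -n '2p;4p'
python3 -m pendant '{"grip":[1,1],"linear":[[0.3,0,1.5],[0,0,0]],"angular":[[0,0,0],[0,0,0]]}' | sed -n '2p;4p'
```

```text
ee_pos: [548.3, -326.6, -26.4]
ft_force: [-0.3, -0.1, 0.2]
ee_pos: [548.3, -326.7, -27.9]
ft_force: [-0.2, 0.6, -0.4]
ee_pos: [548.2, -326.7, -29.4]
ft_force: [-0.8, 0.1, -0.3]
ee_pos: [548.4, -326.8, -30.3]
ft_force: [-2.9, 1.3, 6.8]
```

```bash

python3 -m pendant '{"grip":[1,1,1,-1,-1,-1,-1,-1,-1,-1,-1,-1],"linear":[[-2,0,-6],[-2,0,-6],[-2,0.5,-5],[0,0,0],[0,0,0],[0,0,0],[0,0,0],[0,0,0],[0,0,0],[0,0,0],[0,0,0],[0,0,0]],"angular":[[0,0,0],[0,0,0],[0,0,0],[0,0,0],[0,0,0],[0,0,0],[0,0,0],[0,0,0],[0,0,0],[0,0,0],[0,0,0],[0,0,0]]}'
cat >> h.py <<'E'
TL=32
def tip():
    o=ctrl.get_obs();Rc=R.from_rotvec(o["orientation"]);return o["ee_pos"]+Rc.apply([0,0,-TL]),Rc
def go2(X,Rt):
    t,Rc=tip(); r=(Rc.inv()*Rt).as_rotvec()
    p=ctrl.get_obs()["ee_pos"]
    print("tip",t.round(1),"turn",r.round(3),"shift after turn",Rt.inv().apply(np.array(X)+Rt.apply([0,0,TL])-p).round(1))
def rs(lean): return R.from_euler("z",CQ[2])*R.from_rotvec([0,-np.pi/6,0])*R.from_rotvec([np.pi,0,0])*R.from_rotvec([0,np.radians(lean),0])
def Wd(d): return pose(CQ)(np.array(d))
def seatco(X): # world -> seat coordinates
    v=R.from_euler("z",-CQ[2]).apply(np.array(X)-[CQ[0],CQ[1],0])-[-75,0,45]
    return np.array([v[0]*c+v[2]*s_,v[1],-v[0]*s_+v[2]*c])
E
python3 -c "from h import *
t,r=tip();print(t, R.from_euler('z',-BQ[2]).apply(t-[BQ[0],BQ[1],0]));print(ctrl.get_obs()['qpos'])"
```

```text
t: 12.52
ee_pos: [551.0, -326.6, -13.2]
orientation: [0.289, 2.948, -0.027]
ft_force: [-0.7, 0.8, -1.2]
width: 52.2
grasp_force: 29.9
[ 545.38359971 -325.43918772   18.29605775] [-38.19340447   0.93419146  18.29605775]
[-0.59013705  0.66666436  1.81855527  0.14473003  0.49350552 -2.08753443]
```

```bash

python3 -m pendant '{"grip":[-1,-1,-1,-1,-1,-1,-1,-1,-1,-1,-1,-1],"linear":[[0,0,-5],[-2,0,-10],[-3,0,-15],[-5,0,-25],[-6,0,-30],[-6,0,-30],[-6,0,-30],[-6,0,-30],[-5,0,-28],[-3,0,-15],[0,0,0],[0,0,0]],"angular":[[0,0,0],[0,0,0],[0,0,0],[0,0,0],[0,0,0],[0,0,0],[0,0,0],[0,0,0],[0,0,0],[0,0,0],[0,0,0],[0,0,0]]}'
python3 - <<'E'
from h import *
go2(W(22,0,130),R.from_rotvec(ctrl.get_obs()["orientation"]));go2(W(22,0,130),rs(-10)); print(W(22,0,130))
E
```

```text
t: 13.52
ee_pos: [553.3, -327.0, 210.2]
orientation: [0.289, 2.946, -0.029]
ft_force: [-0.6, 0.8, -4.3]
width: 52.1
grasp_force: 29.9
tip [ 547.6 -325.8  241.6] turn [0. 0. 0.] shift after turn [ 13.2 623.8  70.6]
tip [ 547.6 -325.8  241.6] turn [ 0.02   0.529 -0.262] shift after turn [-159.4  604.3   18.2]
[668.59666431 285.98451904 168.58330249]
```

```bash

python3 -m pendant '{"grip":[-1,-1,-1,-1,-1,-1,-1,-1,-1,-1,-1,-1],"linear":[[-4,10,-20],[-4,20,-20],[-3,30,-20],[0,34,0],[0,38,0],[0,38,0],[0,38,0],[0,38,0],[0,38,0],[0,38,0],[0,38,0],[0,38,0]],"angular":[[0,0,0],[0,0,0],[0,0,0],[0,0,0],[0,0,0],[0,0,0],[0,0,0],[0,0,0],[0,0,0],[0,0,0],[0,0,0],[0,0,0]]}'
python3 -m pendant '{"grip":[-1,-1,-1,-1,-1,-1,-1,-1,-1,-1,-1,-1],"linear":[[0,38,0],[0,38,0],[0,38,0],[0,36,0],[0,30,0],[0,20,0],[0,10,0],[0,0,0],[0,0,0],[0,0,0],[0,0,0],[0,0,0]],"angular":[[0,0,0],[0,0,0],[0,0,0],[0,0,0],[0,0,0],[0,0,0],[0.003,0.09,-0.044],[0.003,0.09,-0.044],[0.003,0.09,-0.044],[0.003,0.09,-0.044],[0.003,0.09,-0.044],[0.003,0.08,-0.044]]}'
python3 - <<'E'
from h import *
go2(W(22,0,130),rs(-10)); print(W(22,0,130),ctrl.get_obs()["qpos"])
E
```

```text
t: 14.52
ee_pos: [629.2, 65.3, 267.1]
orientation: [0.289, 2.951, -0.029]
ft_force: [0.1, -0.2, -3.4]
width: 51.7
grasp_force: 29.9
t: 15.52
ee_pos: [671.0, 268.9, 267.0]
orientation: [0.095, -2.781, 0.011]
ft_force: [-0.9, 0.2, -3.7]
width: 52.2
grasp_force: 29.9
tip [682.2 269.5 296.9] turn [ 0.003 -0.01   0.005] shift after turn [-32.4  17.2 124.9]
[668.59666431 285.98451904 168.58330249] [ 0.32100548  0.71641591  1.0054964   0.09412069  1.76584872 -1.31615606]
```

```bash

python3 -m pendant '{"grip":[-1,-1,-1,-1,-1,-1,-1,-1],"linear":[[-4,3,15],[-5,3,18],[-5,3,20],[-5,3,20],[-5,3,20],[-5,2,17],[-3,0,15],[0,0,0]],"angular":[[0,-0.01,0.005],[0,0,0],[0,0,0],[0,0,0],[0,0,0],[0,0,0],[0,0,0],[0,0,0]]}'
python3 - <<'E'
from h import *
t,_=tip();print(seatco(t));go2(W(22,0,48.3),rs(-10))
E
```

```text
t: 16.18
ee_pos: [654.8, 285.0, 134.4]
orientation: [0.086, -2.789, 0.016]
ft_force: [-1.3, 0.3, -3.4]
width: 51.6
grasp_force: 29.9
[2.23470801e+01 1.12430836e-01 1.24980040e+02]
tip [665.8 285.7 164.4] turn [ 0.001 -0.002 -0.003] shift after turn [12.9  0.1 75.6]
```

```bash

python3 -m pendant '{"grip":[-1,-1,-1,-1,-1,-1],"linear":[[3,0,16],[3,0,18],[3,0,18],[2,0,14],[2,0,9],[0,0,0]],"angular":[[0,0,0],[0,0,0],[0,0,0],[0,0,0],[0,0,0],[0,0,0]]}'
python3 - <<'E'
from h import *
import cv2
t,_=tip();print(seatco(t).round(1));go2(W(17,0,18.3),rs(-10))
S=ctrl.get_image("side")[:,:,::-1];T=ctrl.get_image("top")[:,:,::-1]
A=cv2.resize(S[95:195,150:235],(510,600),interpolation=cv2.INTER_CUBIC)
B=cv2.resize(T[110:214,110:160],(288,600),interpolation=cv2.INTER_CUBIC)
cv2.imwrite("pics/p.png",np.hstack([A,B]))
f=lambda X:(6*(proj("side",X)-[150,95])+2.5).round().tolist()
g=lambda X:(5.77*(proj("top",X)-[110,110])+[512,2]).round().tolist()
s=seatco(t)
for X in [(55,26,52),(55,-26,52),(55,26,0),(55,-26,0),(-55,26,52),(92,0,26)]:
    w=W(s[0]+38.2+X[0],s[1]+X[1],s[2]-18.3+X[2]);print("bottle",X,f(w),g(w))
for X in [(155,45,0),(155,-45,0),(114,-35,10),(114,30,10),(85,-50,54),(0,-45,35)]:w=W(*X);print("seat",X,f(w),g(w))
E
```

```text
t: 16.68
ee_pos: [618.9, 283.4, 72.4]
orientation: [0.086, -2.794, 0.013]
ft_force: [-0.0, 0.1, -3.3]
width: 51.9
grasp_force: 29.9
[22.7 -0.6 53.3]
tip [629.7 284.1 102.5] turn [ 0.002  0.003 -0.002] shift after turn [ 0.6 -0.7 35.5]
bottle (55, 26, 52) [282.0, 239.0] [671.0, 294.0]
bottle (55, -26, 52) [215.0, 205.0] [555.0, 298.0]
bottle (55, 26, 0) [255.0, 330.0] [700.0, 371.0]
bottle (55, -26, 0) [190.0, 294.0] [589.0, 375.0]
bottle (-55, 26, 52) [412.0, 245.0] [708.0, 130.0]
bottle (92, 0, 26) [187.0, 266.0] [614.0, 396.0]
seat (155, 45, 0) [213.0, 405.0] [747.0, 480.0]
seat (155, -45, 0) [100.0, 340.0] [556.0, 487.0]
seat (114, -35, 10) [170.0, 330.0] [588.0, 407.0]
seat (114, 30, 10) [251.0, 376.0] [723.0, 402.0]
seat (85, -50, 54) [209.0, 247.0] [540.0, 301.0]
seat (0, -45, 35) [307.0, 284.0] [596.0, 205.0]
```

View pics/p.png

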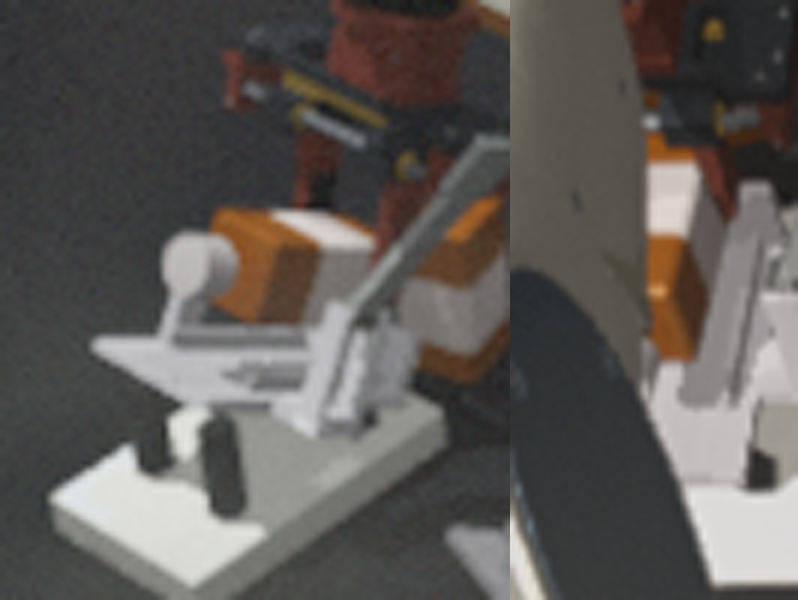

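```bash

python3 -m pendant '{"grip":[-1,-1,-1,-1,-1,-1],"linear":[[1,-0.4,8],[1,-0.3,8],[0.5,0,6],[0.5,0,4],[0.3,0,3],[0,0,0]],"angular":[[0,0,0],[0,0,0],[0,0,0],[0,0,0],[0,0,0],[0,0,0]]}' | sed -n '2,6p'
python3 -m pendant '{"grip":[-1,-1],"linear":[[0.2,0,2],[0,0,0]],"angular":[[0,0,0],[0,0,0]]}' | sed -n '2p;4p'
python3 - <<'E'
from h import *
t,_=tip();print(seatco(t).round(1));go2(W(17,0,18.3),rs(-10))
E
```

```text
ee_pos: [608.0, 283.0, 48.0]
orientation: [0.086, -2.798, 0.01]
ft_force: [-1.1, 1.4, -3.8]
width: 51.7
grasp_force: 29.9
ee_pos: [607.4, 282.9, 46.5]
ft_force: [-0.1, 1.0, -4.2]
[19.8 -0.8 25.1]
tip [618.2 283.5  76.6] turn [ 0.004  0.008 -0.002] shift after turn [-1.3 -0.9  7.2]
```

```bash

python3 -m pendant '{"grip":[-1,-1,-1],"linear":[[0.2,-0.4,2],[0.2,-0.4,1.5],[0,0,0]],"angular":[[0.002,0.004,-0.002],[0.002,0.004,0],[0,0,0]]}' | sed -n '2p;4p'
python3 -m pendant '{"grip":[-1,-1],"linear":[[0.2,0,1.5],[0,0,0]],"angular":[[0,0,0],[0,0,0]]}' | sed -n '2p;4p'
python3 -m pendant '{"grip":[-1,-1],"linear":[[0.2,0,1],[0,0,0]],"angular":[[0,0,0],[0,0,0]]}' | sed -n '2p;4p'
python3 -m pendant '{"grip":[-1,-1],"linear":[[0.2,0,1],[0,0,0]],"angular":[[0,0,0],[0,0,0]]}' | sed -n '2p;4p'
python3 - <<'E'
from h import *
t,_=tip();print(seatco(t).round(1));go2(W(17,0,18.3),rs(-10))
E
```

```text
ee_pos: [606.2, 282.7, 43.6]
ft_force: [-0.6, 5.2, -1.9]
ee_pos: [605.6, 282.7, 42.3]
ft_force: [0.8, 5.6, -2.4]
ee_pos: [605.2, 282.7, 41.5]
ft_force: [1.3, 6.3, -1.4]
ee_pos: [605.1, 282.7, 41.3]
ft_force: [0.7, 4.6, 1.1]
[19.  -0.7 19.5]
tip [616.  283.3  71.4] turn [0.001 0.002 0.   ] shift after turn [-1.7 -0.8  1.6]
```

```bash

python3 -m pendant '{"grip":[-1,-1,-1],"linear":[[0,2,0],[0,1.7,0],[0,0,0]],"angular":[[0,0,0],[0,0,0],[0,0,0]]}' | sed -n '2p;4p'
python3 -m pendant '{"grip":[-1,-1],"linear":[[-1,0,0.2],[0,0,0]],"angular":[[0,0,0],[0,0,0]]}' | sed -n '2p;4p'
python3 -m pendant '{"grip":[-1,-1],"linear":[[-1,0,0.2],[0,0,0]],"angular":[[0,0,0],[0,0,0]]}' | sed -n '2p;4p'
python3 -c "from h import *
t,_=tip();print(seatco(t).round(1));print(ctrl.get_obs()['ft_force'],ctrl.get_obs()['moment'])"
```

```text
ee_pos: [605.2, 284.5, 41.1]
ft_force: [3.2, -2.7, 4.5]
ee_pos: [605.5, 284.8, 40.9]
ft_force: [2.0, -2.5, 6.4]
ee_pos: [606.3, 285.2, 40.5]
ft_force: [1.0, -1.5, 6.8]
[17.4 -3.2 19.5]
[ 0.95154204 -1.45592463  6.78864685] [-0.41431823 -0.07919571  0.10450183]
```

```bash

python3 -m pendant '{"grip":[-1,-1],"linear":[[-1,0,-0.1],[0,0,0]],"angular":[[0,0,0],[0,0,0]]}' | sed -n '2p;4p'
python3 -m pendant '{"grip":[-1,-1],"linear":[[-1,0,-0.1],[0,0,0]],"angular":[[0,0,0],[0,0,0]]}' | sed -n '2p;4p'
python3 -m pendant '{"grip":[-1,-1],"linear":[[-1,0,-0.1],[0,0,0]],"angular":[[0,0,0],[0,0,0]]}' | sed -n '2p;4p'
python3 -c "from h import *
t,_=tip();print(seatco(t).round(1));print(ctrl.get_obs()['ft_force'],ctrl.get_obs()['moment'])"
```

```text
ee_pos: [607.0, 285.5, 40.1]
ft_force: [1.0, -0.5, 7.4]
ee_pos: [607.2, 285.5, 40.0]
ft_force: [-1.6, -0.8, 7.7]
ee_pos: [607.2, 285.5, 40.0]
ft_force: [-4.1, -1.7, 10.7]
[16.2 -3.4 19.6]
[-4.09336397 -1.7487233  10.7251651 ] [-0.16739495  0.98080509  0.13976695]
```

```bash

python3 -m pendant '{"grip":[0.2,0.3,0.4,0.5,0.5,0.5],"linear":[[0,0,0],[0,0,0],[0,0,0],[0,0,0],[0,0,0],[0,0,0]],"angular":[[0,0,0],[0,0,0],[0,0,0],[0,0,0],[0,0,0],[0,0,0]]}'
python3 -m pendant '{"grip":[0.5,0.5,0.5,0.5,0.5,0.5,0.5,0.5],"linear":[[-0.5,0,-3],[-1,0,-6],[-2,0,-12],[-3,0,-18],[-4,0,-22],[-4,0,-22],[-4,0,-22],[-3,0,-20]],"angular":[[0,0,0],[0,0,0],[0,0,0],[0,0,0],[0,0,0],[0,0,0],[0,0,0],[0,0,0]]}'
python3 - <<'E'
from h import *
import cv2
t,_=tip();print(seatco(t).round(1))
S=ctrl.get_image("side");cv2.imwrite("pics/laid.png",S[:,:,::-1])
# cap (white blob) and amber blob near the cradle in the side picture against prediction for a laid bottle
hsv=cv2.cvtColor(S,cv2.COLOR_RGB2HSV)
p=proj("side",W(147,0,26));print("cap pred",p)
am=cv2.inRange(hsv,(5,120,60),(22,255,255))[110:175,170:212];print(["".join("#" if v else "." for v in r) for r in am[::2]].__len__())
print("\n".join("".join("#" if v else "." for v in r) for r in am[:, ::1]))
for X in [(55,26,52),(55,-26,52),(55,26,0),(-55,26,52),(-55,-26,52)]: print(X,(proj("side",W(55+X[0],X[1],X[2]))-[170,110]).round(1))
E
```

```text
t: 19.78
ee_pos: [608.5, 285.6, 38.4]
orientation: [0.09, -2.79, 0.016]
ft_force: [-0.4, 0.2, 0.4]
width: 65.9
grasp_force: 0.0
t: 20.45
ee_pos: [673.1, 289.8, 151.4]
orientation: [0.09, -2.793, 0.015]
ft_force: [0.1, 0.5, -1.2]
width: 65.8
grasp_force: 0.0
[ 14.9  -3.6 149. ]
cap pred [179.36334629 149.10952258]
33
....................................#.....
..........................................
..........................................
..........................................
..........................................
..........................................
..........................................
..........................................
..........................................
..........................................
..........................................
..........................................
..........................................
..........................................
..........................................
..........................................
..........................................
..........................................
........
[... 1440 characters left out ...]
.............
..........................................
..........................................
..........................................
..........................................
..........................................
..........................................
..........................................
..........................................
..........................................
..........................................
..........................................
..........................................
..........................................
(55, 26, 52) [24.9 34.7]
(55, -26, 52) [14.  28.8]
(55, 26, 0) [20.6 49.5]
(-55, 26, 52) [46.6 35.1]
(-55, -26, 52) [35.9 29.5]
```

```bash

python3 -m pendant '{"grip":[-1,-1,-1,-1,-1,-1,-1,-1,-1,-1,-1,-1],"linear":[[-3,0,-17],[-4,0,-24],[-4,0,-24],[8,-18,-1],[12,-30,-2],[12,-30,-2],[12,-30,-2],[12,-30,-2],[8,-20,-2],[0,-11,0],[0,0,0],[0,0,0]],"angular":[[0,0,0],[0,0,0],[0,0,0],[0,0,0],[0,0,0],[0,0,0],[0,0,0],[0,0,0],[0,0,0],[0,0,0],[0,0,0],[0,0,0]]}'
python3 - <<'E'
from h import *
t,_=tip();print(seatco(t).round(1),t);go2(W(80,165,149),rs(-10))
E
```

```text
t: 21.5
ee_pos: [659.2, 119.9, 238.1]
orientation: [0.089, -2.791, 0.015]
ft_force: [-0.2, 0.7, -0.6]
width: 0.7
grasp_force: 0.0
[ 79.7 165.1 211.7] [670.09800042 120.61576292 268.18765493]
tip [670.1 120.6 268.2] turn [ 0.001 -0.    -0.001] shift after turn [11.2  0.1 61.7]
```

```bash

python3 -m pendant '{"grip":[-1,-1,-1,-1,-1],"linear":[[3,0,17],[4,0,20],[3,0,16],[1,0,8],[0,0,0]],"angular":[[0,0,0],[0,0,0],[0,0,0],[0,0,0],[0,0,0]]}' | sed -n '2p;4p'
python3 -m pendant '{"grip":[-1,-1,-1,-1,-1,-1,-1,-1,-1,-1,-1,-1],"linear":[[0,6,0],[0,7,0],[0,7,0],[0,7,0],[0,7,0],[0,7,0],[0,7,0],[0,7,0],[0,7,0],[0,7,0],[0,7,0],[0,7,0]],"angular":[[0,0,0],[0,0,0],[0,0,0],[0,0,0],[0,0,0],[0,0,0],[0,0,0],[0,0,0],[0,0,0],[0,0,0],[0,0,0],[0,0,0]]}' | sed -n '2p;4p'
python3 - <<'E'
from h import *
import cv2
t,_=tip();print(seatco(t).round(1));go2(W(80,47,149),rs(-10))
S=ctrl.get_image("side");cv2.imwrite("pics/c1.png",S[:,:,::-1])
E
```

```text
ee_pos: [626.0, 118.9, 182.5]
ft_force: [0.6, -0.2, -0.4]
ee_pos: [622.0, 201.1, 184.6]
ft_force: [0.6, -0.6, 1.0]
[ 80.5  81.7 149.5]
tip [633.  201.8 214.7] turn [-0.    -0.001 -0.   ] shift after turn [-0.5 34.7  0.5]
```

```bash

python3 -m pendant '{"grip":[-1,-1,-1,-1,-1,-1,-1,-1,-1,-1,-1,-1],"linear":[[0,7,0],[0,7,0],[0,7,0],[0,7,0],[0,7,0.5],[0.3,7,2],[0.3,7,2],[0.4,7,2],[0.4,7,3],[0.8,6,4],[0.8,6,4],[0.8,6,5]],"angular":[[0,0,0],[0,0,0],[0,0,0],[0,0,0],[0,0,0],[0,0,0],[0,0,0],[0,0,0],[0,0,0],[0,0,0],[0,0,0],[0,0,0]]}' | sed -n '2p;4p'
python3 - <<'E'
from h import *
t,_=tip();print(seatco(t).round(1));go2(W(82,-6,122),rs(-10));go2(W(85,-26,95),rs(-10))
E
```

```text
ee_pos: [605.5, 281.1, 164.6]
ft_force: [0.4, -0.6, 0.4]
[ 80.3   0.8 126.4]
tip [616.5 281.8 194.7] turn [-0. -0.  0.] shift after turn [2.4 6.8 4.1]
tip [616.5 281.8 194.7] turn [-0. -0.  0.] shift after turn [10.  26.8 30.2]
```

```bash

python3 -m pendant '{"grip":[-1,-1,-1,-1,-1,-1,-1,-1,-1,-1],"linear":[[1,4,3],[1.4,4,4],[1.4,4,5],[1.4,4,6],[1.4,4,6],[1.4,4,6],[1,3,6],[1,2,6],[1,2,6],[0,0,0]],"angular":[[0,0,0],[0,0,0],[0,0,0],[0,0,0],[0,0,0],[0,0,0],[0,0,0],[0,0,0],[0,0,0],[0,0,0]]}' | sed -n '2p;4p'
python3 - <<'E'
from h import *
t,_=tip();print(seatco(t).round(1));go2(W(85,-34,63),rs(-10))
E
```

```text
ee_pos: [575.7, 309.8, 122.2]
ft_force: [-0.5, 0.4, -0.8]
[ 83.3 -29.8  75.7]
tip [586.7 310.5 152.2] turn [-0.001 -0.003  0.   ] shift after turn [ 3.8  4.3 12.3]
```

```bash

python3 -m pendant '{"grip":[-1,-1,-1,-1],"linear":[[0.5,2,3],[0.5,1,3],[0.5,0,2],[0,0,0]],"angular":[[0,0,0],[0,0,0],[0,0,0],[0,0,0]]}' | sed -n '2p;4p'
python3 -m pendant '{"grip":[-1,-1],"linear":[[0.3,0,2],[0,0,0]],"angular":[[0,0,0],[0,0,0]]}' | sed -n '2p;4p'
python3 -m pendant '{"grip":[-1,-1],"linear":[[0.3,0,1.5],[0,0,0]],"angular":[[0,0,0],[0,0,0]]}' | sed -n '2p;4p'
python3 -m pendant '{"grip":[-1,-1],"linear":[[0.2,0,1],[0,0,0]],"angular":[[0,0,0],[0,0,0]]}' | sed -n '2p;4p'
python3 -c "from h import *
t,_=tip();print(seatco(t).round(1))"
```

```text
ee_pos: [572.4, 312.4, 116.2]
ft_force: [-0.3, -0.7, 0.8]
ee_pos: [571.6, 312.3, 114.6]
ft_force: [0.4, 0.6, -0.2]
ee_pos: [570.8, 312.2, 113.3]
ft_force: [0.1, 0.6, -0.1]
ee_pos: [570.3, 312.2, 112.5]
ft_force: [-0.9, 0.1, 0.7]
[ 83.  -32.5  64.8]
```

```bash

for k in a; do python3 -m pendant '{"grip":[-1,-1],"linear":[[0.2,0,1],[0,0,0]],"angular":[[0,0,0],[0,0,0]]}' | sed -n '2p;4p'
python3 -m pendant '{"grip":[-1,-1],"linear":[[0.2,0,1],[0,0,0]],"angular":[[0,0,0],[0,0,0]]}' | sed -n '2p;4p'
python3 -m pendant '{"grip":[-1,-1],"linear":[[0.2,0,1],[0,0,0]],"angular":[[0,0,0],[0,0,0]]}' | sed -n '2p;4p'; done
python3 - <<'E'
from h import *
import cv2
t,_=tip();print(seatco(t).round(1))
S=ctrl.get_image("side");B=cv2.imread("pics/laid.png")[:,:,::-1]
d=(cv2.absdiff(S,np.ascontiguousarray(B)).max(2)>40)[75:175:2,165:245]
print("\n".join("".join("#" if v else "." for v in r) for r in d))
for a in(0,.2,.5,1.,1.57,2.1):print(a,[(proj("side",W(85,68-r*np.cos(a),58+r*np.sin(a)))-[165,75]).round() for r in(60,135)])
E
```

```text
ee_pos: [570.3, 312.3, 112.1]
ft_force: [0.7, -0.3, 2.9]
ee_pos: [570.2, 312.3, 111.9]
ft_force: [2.6, -0.3, 6.5]
ee_pos: [570.2, 312.3, 111.8]
ft_force: [3.3, -1.3, 9.6]
[ 82.8 -32.6  64.1]
.....................#....###...########################################........
..............................#..............##########################.........
.......................#####......#..#.......##########################.........
.......................###########.........############################.........
............................#######.#####.#############################.........
..........................................##..#############################.....
......................#..................##.####################################
........................#........................####.....######################
.....................................................###.#######################
......................##................................########################
......................#######.............................####..################
....##............
[... 2697 characters left out ...]
......................................
................................................................................
................................................................................
................................................##..............................
................................................................................
................................................................................
0 [array([32., 66.]), array([16., 58.])]
0.2 [array([33., 63.]), array([19., 51.])]
0.5 [array([36., 59.]), array([25., 41.])]
1.0 [array([42., 55.]), array([39., 32.])]
1.57 [array([50., 56.]), array([57., 33.])]
2.1 [array([56., 61.]), array([71., 46.])]
```

```bash

python3 -m pendant '{"grip":[-1,-1,-1,-1,-1,-1,-1,-1],"linear":[[-0.4,0,-3],[-1,0,-8],[-3,0,-18],[-4,0,-25],[-4,0,-25],[-4,0,-25],[0,0,0],[0,0,0]],"angular":[[0,0,0],[0,0,0],[0,0,0],[0,0,0],[0,0,0],[0,0,0],[0,0,0],[0,0,0]]}'
python3 - <<'E'
from h import *
import cv2
S=ctrl.get_image("side");B=cv2.imread("pics/laid.png")[:,:,::-1]
d=(cv2.absdiff(S,np.ascontiguousarray(B)).max(2)>40)[115:165:2,165:245]
print("\n".join("".join("#" if v else "." for v in r) for r in d))
for a in(0,.1,.2):print(a,[(proj("side",W(85,68-r*np.cos(a),58+r*np.sin(a)))-[165,115]).round() for r in(60,135)])
E
```

```text
t: 26.85
ee_pos: [620.6, 315.6, 202.9]
orientation: [0.09, -2.793, 0.015]
ft_force: [-0.7, 0.2, -0.8]
width: 0.1
grasp_force: 0.0
.........................................................#......................
.........................................................####...................
.......................................................######...#######.........
......................................................#####...#.................
................................................................................
..............................................................#.................
............................................................######..............
........................................................########................
.............######...................................########..................
............###########.............................########....................
.....................######........................####.........................
.....................#########...................####..........................
[... 481 characters left out ...]
......
................................................................................
................................................................................
................................................................................
................................................................................
................................................................................
................................................................................
................................................................................
0 [array([32., 26.]), array([16., 18.])]
0.1 [array([32., 24.]), array([18., 14.])]
0.2 [array([33., 23.]), array([19., 11.])]
```

```bash
python3 -c "
from workcell import ctrl
print(ctrl.close_job())"
```

```text
the job is handed in; nothing more can be done
None
```

The bottle lies in the empty cradle, cap uphill with its base against the foot stop. The clamp bar is fully down, the gripper is clear, and the job was handed in at about 27 s; the verdict was not shown.

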